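# Set out the check weights in order on the loading rail beside the balance

## Task

The balance is due for its linearity check, which loads the lightest weight first: stand the four knobbed steel weights in the recesses of the flat dark metal rail, one in each, in order of size, with the smallest in the recess at the end next to the balance and the largest at the far end. Each must stand upright and flat on the white pad inside its recess; do not let any weight topple, and do not bump or lean on the balance.

Things in the scene. Friction and masses are not known exactly. Their poses are not given: they have to be found in the camera images.
- weight_a: the largest of four knobbed stainless steel check weights (500 g): an upright cylinder 38 mm in diameter and 46 mm tall with a narrower knob on top, 64 mm tall in all. Origin at the centre of its underside, z up along its axis
- weight_b: the second largest of four knobbed stainless steel check weights (200 g): an upright cylinder 28 mm in diameter and 34 mm tall with a narrower knob on top, 49 mm tall in all. Origin at the centre of its underside, z up along its axis
- weight_c: the second smallest of four knobbed stainless steel check weights (100 g): an upright cylinder 22 mm in diameter and 27 mm tall with a narrower knob on top, 39 mm tall in all. Origin at the centre of its underside, z up along its axis
- weight_d: the smallest of four knobbed stainless steel check weights (50 g): an upright cylinder 18 mm in diameter and 21 mm tall with a narrower knob on top, 31 mm tall in all. Origin at the centre of its underside, z up along its axis
- seat_1: one of four alike white round pads, each the floor of one recess in the rail (any of the four: the numbers do not tell the order along the rail). Pad 49 mm in diameter, 1.5 mm thick, fixed; origin at the centre of its underside, so the surface a weight stands on is 1.5 mm above the origin; the recess is 50 mm in diameter, its rim 3.5 mm above that surface. z up
- seat_2: one of four alike white round pads, each the floor of one recess in the rail (any of the four: the numbers do not tell the order along the rail). Pad 49 mm in diameter, 1.5 mm thick, fixed; origin at the centre of its underside, so the surface a weight stands on is 1.5 mm above the origin; the recess is 50 mm in diameter, its rim 3.5 mm above that surface. z up
- seat_3: one of four alike white round pads, each the floor of one recess in the rail (any of the four: the numbers do not tell the order along the rail). Pad 49 mm in diameter, 1.5 mm thick, fixed; origin at the centre of its underside, so the surface a weight stands on is 1.5 mm above the origin; the recess is 50 mm in diameter, its rim 3.5 mm above that surface. z up
- seat_4: one of four alike white round pads, each the floor of one recess in the rail (any of the four: the numbers do not tell the order along the rail). Pad 49 mm in diameter, 1.5 mm thick, fixed; origin at the centre of its underside, so the surface a weight stands on is 1.5 mm above the origin; the recess is 50 mm in diameter, its rim 3.5 mm above that surface. z up
- rail: fixed flat dark grey anodised metal bar, 300 mm long, 70 mm wide, top 13 mm above the bench, with a straight row of four recesses 70 mm apart (at y = +105, +35, -35 and -105 mm of its own frame). Origin at the centre of its underside; its y axis runs along the row, x across it, z up. The surface of the pads is 9.5 mm above its origin
- balance: fixed white laboratory balance, 215 mm deep (x) and 170 mm wide (y), 56 mm tall, with a round steel pan and a display at its front; it stands beside the rail, beyond one of its two ends. Origin at the centre of its underside, front towards -x
Mind the look-alikes: they are no part of the job. Leave any yellow look-alike of the weight_b alone.

How it is judged:
By the outcome, as a careful person would: the job done as asked, in the order asked, and still so for the second after the job is handed in, with the robot touching nothing.
It also fails if it takes over 93 s, if anything falls off the work surface, if the arm or the gripper's body presses on something with over 40 N, if the wrist force passes 120 N, or if a joint passes its speed limit or range.

## Robot

A 6-joint arm with a two-finger parallel gripper is mounted at the origin on a cart in front of the work surface, level with it; the furniture and walls round the work are solid. World frame = base frame: x ahead of the robot, y to its left, z up, the work surface at z = 0. Lengths are in mm, angles in rad, forces in N, time in s.
With the tool pointing down it reaches from about 400 to 925 mm from the base axis. Payload 12.5 kg.
Tool frame: the origin (TCP) lies between the finger pads; the fingertips stand 19 mm ahead of it and the grasp point (between the pads) is the TCP (env.nose_length is the distance from the TCP to the fingertips, in mm); z points along the fingers, y is the line along which they close (so a half turn about z gives the same grasp; the last joint's range is limited). The gripper opens to 95 mm and grips with 3 to 60 N. Pads are 20 mm wide; open, the fingers measure 119 mm over their backs; the gripper's body (75 mm by 180 mm) begins 59 mm behind the grasp point.
Start: joints at [-1.393, 0.491, 1.559, -0, 1.092, -0.106], TCP at [175.026, -600.009, 233.661] pointing down, gripper open.
Joint ranges: [-3.1, 3.1], [-0.84, 2.19], [0.05, 2.79], [-1.13, 4.28], [0.06, 2.93], [-2.69, 2.69]. Speed limits (rad/s): [2.22, 2.22, 2.79, 3.14, 3.14, 3.14].

## Interface

Orientations are given as [roll, pitch, yaw] about the fixed x, y, z axes, in that order (R = Rz(yaw) Ry(pitch) Rx(roll)).
In Python, from cell import env gives the robot as it stands. The module is installed in compiled form; this text tells all that it offers.
- The arm moves only by the tool drive_tool, never from a script. Its argument "rows" is a list that holds one entry, the list of rows, each a list of 7 numbers: the shift along the tool's x, y, z scaled (see below), then the turn, a rotation vector about the tool's x, y, z scaled (see below), then the opening, from 0 (shut) to 1 (fully open). In form: [[[tx, ty, tz, ax, ay, az, jaw], ...]]. A call has 1 to 5 rows; each row shifts and turns the commanded pose from where the row before left it, along the tool's axes as they then stand; what a row does not reach is not made up. The controller multiplies each number of a shift by 250 mm and each number of a turn by 180 degrees. A row lasts 1/8 s, in which the tool goes at most 62.5 mm and 10.7 degrees, less where a joint would pass 70% of its speed; a pose out of reach is approached as far as the arm can. A call with a number of a shift or a turn outside -1 to 1 is refused whole. A call with a gripper value outside its range is refused whole. The fingers move at their own pace and stop on an object; the grip force is fixed at half the most. Time passes only in rows, so rows that do not move let the fingers close. It gives the time, the measured TCP pose, the force, the opening and the grip force at its end, in the units of the state.
- env.state(): the state, without advancing time (a new reading comes with each control period).
- env.read_camera(name): name is "side" or "top" or "wrist"; returns a dict with "color" (384x512x3 uint8, blue, green, red), "camera_matrix" (3x3 intrinsics, pixels), "k1" (the pictures are not rectified: a ray, as slopes to the right and down, at radius r is drawn at 1 + k1 r^2 times it, then the intrinsics apply), "pose" (4x4, takes a point from camera to world coordinates). Camera axes: x right, y up, looking along -z (the intrinsics and any distortion apply to the point x, -y, -z); pixel columns grow to the right and rows downward; lengths in mm; the calibration is good to about 2 mm. A picture is of the moment at which its call begins. There is no depth.
- env.job_done(): hands the job in; it is judged then, once.
Trained networks look in a picture, given as the dict that the camera call returned (one of the last four; its "shot" number tells which), for a name from the list of things; names that differ only in an ending like _2 or _b are one class to them, and where a whole thing is asked for, a point or a joint stands for the part that bears it (a point fixed in the world has none). Each returns a list of dicts, best first, with "score" (0 to 1); they miss things now and then, are a little off and sometimes report something else, mostly with a low value. They report only what shows in the picture. A call takes as long as a camera call. They do not tell look-alikes from the thing itself.
- env.search_frame(name, picture): "at" ([x, y, z] in mm, in the coordinates of the camera as it stood for that picture, good to about 4 mm: the middle of the surface that is visible of it).
- env.place_of(name, picture): "at" ([x, y, z] in mm, in the coordinates of the camera as it stood for that picture, good to about 4 mm: a listed point, or the origin of a listed thing).
The state is a dict: "t": time; "joints": joint angles; "qvel": joint speeds; "tau": joint torques, N m; "eef_pos": TCP position; "tcp_rot": TCP orientation; "ft_force": force on the tool from outside, world axes, zero at the start; "moment": the same for the moment, N m; "opening": opening from 0.0 (shut) to 1.0 (fully open); "grip_force": force on a finger pad.
Only numpy, scipy, OpenCV 4.12 (cv2) and the standard library are available. Lean on these libraries where they do the work, as an engineer would, in place of code of your own. Each camera call takes 0.05 s, during which the arm holds its last target. There are 200 camera calls.

## Working session

There is one attempt and no reset: what is moved stays moved. The work goes in short steps, Python scripts to look and compute and a tool call to move; the robot and the scene stay as the last step left them, time stands still between calls to the robot, and variables do not carry over. Pictures are saved under pics/ and viewed, at most 14 in all, crops included, and the job is handed in when it is done.

Besides the shell and the picture viewer there is one more tool, called after "Emit:" as a command line: name --argument value ..., lists and objects as JSON in quotes. drive_tool: Moves the arm, as the interface text tells. Its arguments: {"type":"object","properties":{"rows":{"type":"array","items":{"type":"array","items":{"type":"array","items":{"type":"number","minimum":-1,"maximum":1}}}}},"required":["rows"]}

```bash
mkdir -p pics
cat > h.py <<'E'
from cell import env
import numpy as np, cv2
def shot(n,f=None):
    p=env.read_camera(n)
    if f: cv2.imwrite('pics/'+f,p['color'])
    return p
def w(p,at): return (np.array(p['pose'])@np.r_[at,1])[:3]
def pix(p,X):
    c=np.linalg.inv(p['pose'])@np.r_[X,1]; s=np.array([c[0],-c[1]])/-c[2]
    s=s*(1+p['k1']*(s@s)); K=np.array(p['camera_matrix']); return K[:2,:2]@s+K[:2,2]
def ray(p,uv,z):
    K=np.array(p['camera_matrix']); d=(np.array(uv)-K[:2,2])/[K[0,0],K[1,1]]; s=d.copy()
    for _ in range(20): s=d/(1+p['k1']*(s@s))
    P=np.array(p['pose']); v=P[:3,:3]@[s[0],-s[1],-1]; o=P[:3,3]
    return o+v*(z-o[2])/v[2]
E
python3 - <<'E'
from h import *
np.set_printoptions(precision=1,suppress=True)
print(env.state())
for c in ['top','side']:
    p=shot(c,c+'0.png'); print(c,p['camera_matrix'],p['k1'],p['pose'])
    for n in ['weight_a','seat_1','rail','balance']:
        for d in env.place_of(n,p): X=w(p,d['at']); print(n,round(d['score'],2),X,pix(p,X))
E
```

```text
{'t': 0.0, 'joints': array([-1.4,  0.5,  1.6, -0. ,  1.1, -0.1]), 'qvel': array([-0.,  0., -0.,  0., -0.,  0.]), 'tau': array([  0. , -61.3, -25.8,   0.1,   0. ,  -0. ]), 'eef_pos': array([ 175. , -599.8,  233.1]), 'tcp_rot': array([-3.1, -0. ,  0.3]), 'ft_force': array([ 0.8, -0.3, -0. ]), 'moment': array([ 0.,  0., -0.]), 'grip_force': 0.0, 'opening': 1.0048140843418987}
top [[434.6   0.  247.5]
 [  0.  434.6 194.3]
 [  0.    0.    1. ]] -0.027173917144496233 [[   0.     1.    -0.2  313.8]
 [  -1.     0.    -0.   -16.6]
 [  -0.     0.2    1.  1177.2]
 [   0.     0.     0.     1. ]]
weight_a 0.67 [454.6 218.7   0.5] [165.  230.7]
weight_a 0.63 [ 454.6 -187.2   -2.5] [313.9 237.9]
weight_a 0.52 [494.9 163.9  -3.4] [186.4 217.3]
weight_a 0.52 [507.7 270.7  -2.5] [148.1 210.8]
weight_a 0.47 [426.2  86.9   2.3] [212.5 243.4]
weight_a 0.41 [462.9 -52.9  -2.3] [264.7 232.5]
seat_1 0.8 [599.9 101.3   8.7] [211.2 180.2]
seat_1 0.78 [587.1 164.    3.2] [188.5 184.2]
seat_1 0.73 [613.2 -44.1   5.4] [263.8 178.3]
seat_1 0.69 [605.1  23.8  12.6] [239.2 179.3]
rail 0.75 [602.7  57.2  -7. ] [227.
[... 191 characters left out ...]
4 188.6]
 [  0.    0.    1. ]] -0.016472734159558532 [[   1.     0.1   -0.2  356.2]
 [  -0.2    0.6   -0.8 -862.8]
 [   0.     0.8    0.6  746.3]
 [   0.     0.     0.     1. ]]
weight_a 0.86 [ 457.2 -192.4    1. ] [233.2 256.5]
weight_a 0.58 [424.8  86.4   1.1] [207.4 194.4]
weight_a 0.54 [461.9 -48.4   1.4] [225.8 220.3]
weight_a 0.54 [497.9 163.4  -2.6] [226.  178.6]
weight_a 0.53 [452.4 218.8  -0.5] [210.4 170.8]
weight_a 0.43 [512.9 271.2  -0.8] [225.1 160.7]
seat_1 0.58 [614.6 -43.1   8.8] [275.3 209.8]
seat_1 0.58 [585.  166.3  12.8] [250.7 171.3]
seat_1 0.41 [595.7  96.5   6.4] [258.5 184.2]
rail 0.58 [602.2  63.8   0.1] [262.7 191.4]
balance 0.69 [ 666.5 -375.9    1.8] [333.8 297.9]
```

Run:
```python
import cv2
a=cv2.imread('pics/top0.png'); cv2.imwrite('pics/topc.png',cv2.resize(a[130:290,120:345],None,fx=3.5,fy=3.5,interpolation=2))
```

```text
(no output)
```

View pics/topc.png

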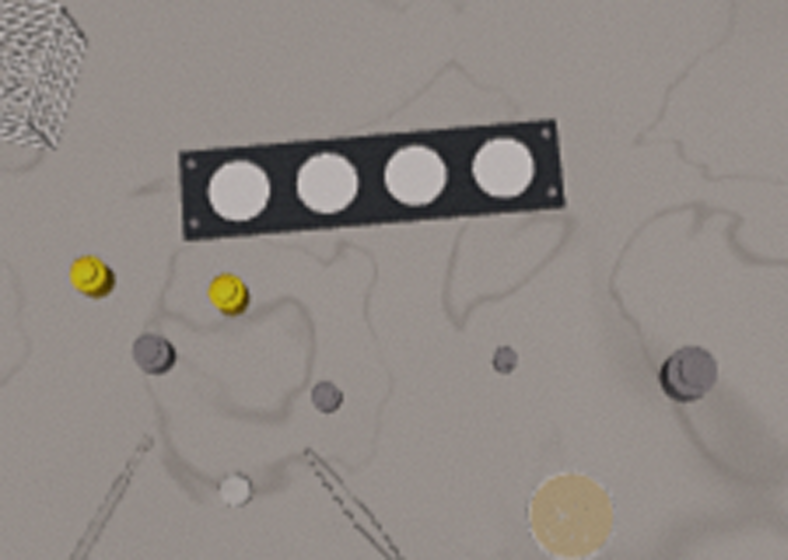

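View pics/side0.png

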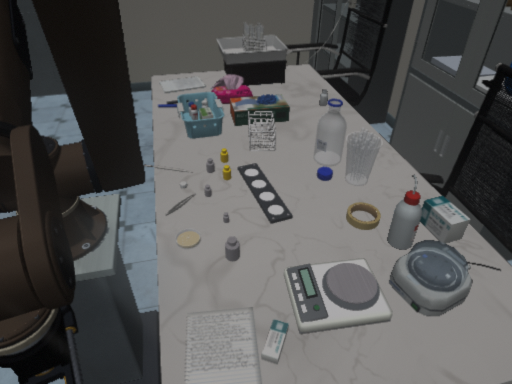

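View pics/top0.png

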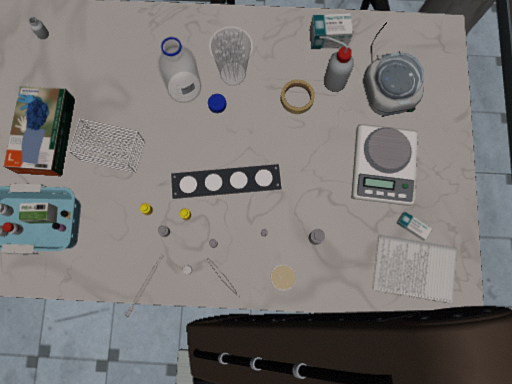

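Weights in the top picture:
- Grey: a at (314,237), d at (264,232), c at (212,243), b at (164,231).
- Yellow look-alikes of b: (186,213) and (146,209). Leave these alone.
- White cap at (187,269): not a weight.

The balance is at (387,165), to the right. So the smallest weight goes in the recess at (264,178) and the largest in the one at (188,184).

Run:
```python
from h import *
np.set_printoptions(precision=1,suppress=True)
for c in ['top','side']:
    p=shot(c); g=p['color'].astype(int)
    # pads: bright low-saturation blobs near the net's guesses
    for X0 in ([614,-44,9],[607,26,9],[597,99,9],[587,165,9]):
        u=pix(p,X0); r=16 if c=='top' else 13
        m=np.zeros(g.shape[:2],np.uint8); cv2.circle(m,tuple(int(round(v)) for v in u),r,1,-1)
        b=((g.min(2)>130)&(m>0)).astype(np.uint8)
        n,l,s,ce=cv2.connectedComponentsWithStats(b); i=1+np.argmax(s[1:,4]); print(c,s[i],ce[i],ray(p,ce[i],9.5))
    for n in ['weight_a']:
        for d in env.search_frame(n,p): X=w(p,d['at']); print(n,round(d['score'],2),X,pix(p,X))
```

```text
top [255 170  17  16 220] [263.3 177.6] [614.1 -42.7   9.5]
top [230 172  17  17 223] [238.2 179.7] [604.6  26.6   9.5]
top [205 174  17  17 226] [213.  181.9] [595.2  95.8   9.5]
top [180 176  17  17 227] [187.9 184.1] [585.6 164.9   9.5]
weight_a 0.64 [ 449.6 -182.9   46.1] [315.  237.6]
weight_a 0.64 [495.5 163.   31.8] [184.8 215. ]
weight_a 0.54 [452.  217.   35.1] [163.1 230. ]
weight_a 0.43 [458.9 -50.6  18.7] [264.1 233. ]
side [268 205  16  10 116] [275.2 209.3] [614.6 -41.7   9.5]
side [260 192  14   9 100] [266.4 195.7] [605.1  27.8   9.5]
side [252 180  14   8  86] [258.3 183.4] [595.2  97.2   9.5]
side [245 169  13   7  76] [251.1 172. ] [586.3 166.6   9.5]
weight_a 0.64 [460.2 -54.   22.4] [225.3 216.3]
weight_a 0.58 [450.5 211.5  25.9] [209.7 165.7]
weight_a 0.53 [497.5 157.5  27.6] [225.8 172.4]
weight_a 0.5 [ 453.8 -204.5   38.9] [232.3 250. ]
```

Emit:
drive_tool --rows '[[[0.18,0,0,0,0,0.05,1],[0.18,0,0,0,0,0.05,1],[0,-0.18,0,0,0,0,0.8],[0,-0.18,0,0,0,0,0.8],[0,0,0,0,0,0,0.8]]]'

```text
t: 1.32
eef_pos: [265.9, -489.5, 234.2]
tcp_rot: [-3.141, 0.0, -0.029]
ft_force: [0.7, -1.5, 0.5]
opening: 0.809
grip_force: 0.0
```

Emit:
drive_tool --rows '[[[0.13,-0.2,0,0,0,-0.009,0.8],[0.13,-0.2,0,0,0,0,0.8],[0.13,-0.2,0,0,0,0,0.8],[0.13,-0.2,0,0,0,0,0.8],[0.13,-0.2,0,0,0,0,0.8]]]'

```text
t: 1.95
eef_pos: [431.4, -242.3, 233.9]
tcp_rot: [3.141, -0.001, -0.003]
ft_force: [1.5, -0.7, 0.5]
opening: 0.8
grip_force: 0.0
```

Emit:
drive_tool --rows '[[[0,-0.2,0,0,0,0,0.8],[0,0,0,0,0,0,0.8]]]'

```text
t: 2.2
eef_pos: [430.7, -191.1, 233.9]
tcp_rot: [3.142, -0.0, 0.001]
ft_force: [0.2, 0.4, 0.4]
opening: 0.801
grip_force: 0.0
```

Run:
```python
from h import *
np.set_printoptions(precision=1,suppress=True)
p=shot('wrist','w1.png'); s=env.state(); print(s['eef_pos'],s['tcp_rot'],p['pose'],p['camera_matrix'],p['k1'])
for f in (env.place_of,env.search_frame):
    for d in f('weight_a',p): X=w(p,d['at']); print(round(d['score'],2),X,pix(p,X))
```

```text
[ 430.8 -192.7  234. ] [ 3.1 -0.   0. ] [[   0.     1.     0.3  502.9]
 [  -1.     0.     0.  -189.8]
 [   0.    -0.3    1.   385.2]
 [   0.     0.     0.     1. ]] [[316.7   0.  251. ]
 [  0.  316.7 194.3]
 [  0.    0.    1. ]] -0.07930071463673738
0.72 [464.7 -50.7   0.2] [136.6 143.6]
0.64 [ 454.1 -186.5    2.8] [247.7 152.3]
0.62 [423.6  84.5   1.8] [ 36.8 177.2]
0.9 [ 462.4 -191.7   48.8] [252.3 150. ]
0.76 [467.5 -53.5  21.8] [132.3 143.1]
0.67 [429.1  78.9  28.3] [ 26.6 177.2]
```

View pics/w1.png

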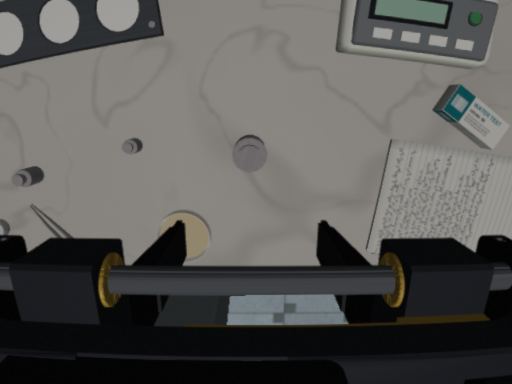

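Run:
```python
from h import *
np.set_printoptions(precision=1,suppress=True)
p=shot('wrist')
a=p['color']
c=[cv2.resize(a[v-30:v+30,u-30:u+30],None,fx=6,fy=6,interpolation=2) for u,v in((250,152),(132,146))]
cv2.imwrite('pics/w1c.png',cv2.hconcat(c))
def proj(X,Y,D,H,Ht):
    for z,r in((0,D/2),(H,D/2),(Ht,0)): print(z,pix(p,[X,Y,z]),'r',r and pix(p,[X,Y-r,z])-pix(p,[X,Y,z]))
proj(455,-188,38,46,64); proj(463,-51,18,21,31)
```

```text
0 [246.4 151.4] r [15.6 -0. ]
46 [245.8 156.7] r [17.7 -0. ]
64 [245.6 159.1] r 0
0 [134.4 145.5] r [ 7.2 -0.1]
21 [128.  147.5] r [ 7.6 -0.1]
31 [124.7 148.5] r 0
```

View pics/w1c.png

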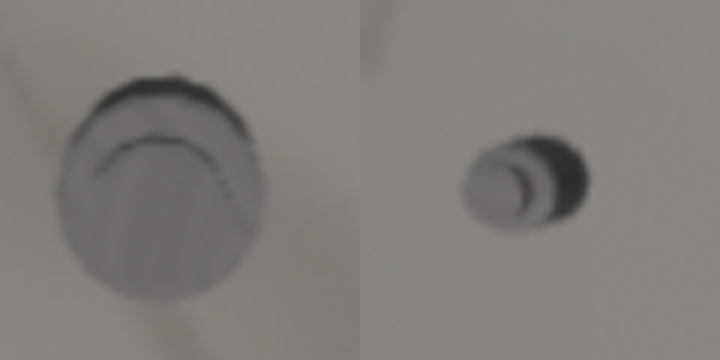

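The crop shows a's body-top circle centred at about (246.8,154.8) and d's at (127,147). Both are grey steel knobbed weights, which puts a at (457,-189) and d at (463.5,-50). I'll take a first.

Emit:
drive_tool --rows '[[[0.105,-0.012,0,0,0,0,0.8],[0,0,0.2,0,0,0,0.8],[0,0,0.2,0,0,0,0.8],[0,0,0.2,0,0,0,0.8],[0,0,0.12,0,0,0,0.8]]]'

```text
t: 3.02
eef_pos: [455.8, -191.3, 51.3]
tcp_rot: [-3.141, 0.002, -0.004]
ft_force: [-0.3, 0.1, -0.1]
opening: 0.799
grip_force: 0.0
```

Emit:
drive_tool --rows '[[[0,0,0.08,0,0,0,0.8],[0,0,0.016,0,0,0,0.8],[0,0,0,0,0,0,0.8]]]'

```text
t: 3.4
eef_pos: [456.5, -190.9, 29.8]
tcp_rot: [3.141, -0.0, -0.003]
ft_force: [-0.8, -0.5, -0.7]
opening: 0.797
grip_force: 0.0
```

Emit:
drive_tool --rows '[[[0,0,0,0,0,0,0.3],[0,0,0,0,0,0,0.3],[0,0,0,0,0,0,0.2],[0,0,0,0,0,0,0.2],[0,0,0,0,0,0,0.2]]]'

```text
t: 4.03
eef_pos: [456.4, -190.0, 29.8]
tcp_rot: [3.142, -0.0, -0.002]
ft_force: [0.4, 1.4, 3.4]
opening: 0.385
grip_force: 30.0
```

Emit:
drive_tool --rows '[[[0,0,-0.06,0,0,0,0.2],[0,0,-0.12,0,0,0,0.2],[0,0,-0.12,0,0,0,0.2],[0,0,-0.06,0,0,0,0.2],[0,0,0,0,0,0,0.2]]]'

```text
t: 4.65
eef_pos: [456.6, -190.2, 120.4]
tcp_rot: [3.141, -0.002, -0.002]
ft_force: [-0.4, 0.7, -5.7]
opening: 0.382
grip_force: 30.0
```

Emit:
drive_tool --rows '[[[0.03,-0.07,0,0,0,0,0.2],[0.05,-0.14,0,0,0,0,0.2],[0.06,-0.16,0,0,0,0,0.2],[0.06,-0.16,0,0,0,0,0.2],[0.06,-0.16,0,0,0,0,0.2]]]'

```text
t: 5.28
eef_pos: [521.6, -16.4, 118.3]
tcp_rot: [-3.141, 0.002, -0.002]
ft_force: [0.6, -0.8, -4.4]
opening: 0.392
grip_force: 30.0
```

Emit:
drive_tool --rows '[[[0.06,-0.16,0,0,0,0,0.2],[0.06,-0.16,0,0,0,0,0.2],[0.06,-0.16,0,0,0,0,0.2],[0.05,-0.14,0,0,0,0,0.2],[0.028,-0.11,0,0,0,0,0.2]]]'

```text
t: 5.9
eef_pos: [586.4, 166.0, 117.8]
tcp_rot: [3.141, 0.002, -0.001]
ft_force: [-0.5, -0.7, -5.3]
opening: 0.385
grip_force: 30.0
```

Emit:
drive_tool --rows '[[[0,0,0,0,0,0,0.2],[0,0,0,0,0,0,0.2]]]'

```text
t: 6.15
eef_pos: [586.0, 164.1, 118.4]
tcp_rot: [3.141, 0.002, -0.002]
ft_force: [-0.5, 0.0, -4.3]
opening: 0.387
grip_force: 30.0
```

Run:
```python
from h import *
np.set_printoptions(precision=1,suppress=True)
p=shot('wrist','w2.png'); s=env.state(); print(s['eef_pos'],s['tcp_rot'],s['opening'])
for d in env.place_of('seat_1',p): X=w(p,d['at']); print(round(d['score'],2),X,pix(p,X))
for n in ('top','side'):
    p=shot(n,n+'2.png')
    for d in env.place_of('weight_a',p): X=w(p,d['at']); print(n,round(d['score'],2),X,pix(p,X))
```

```text
[586.1 163.9 118.8] [ 3.1  0.  -0. ] 0.38740752384812777
0.82 [589.5 170.7   9.1] [244.2 193.6]
0.71 [594.1  97.9  11.5] [330.4 189. ]
0.59 [613.5 -45.4   4.9] [487.5 166. ]
0.58 [605.3  27.1  10.1] [412.4 175.8]
top 0.65 [603.5  26.7  15.2] [238.1 179.6]
top 0.62 [462.6 -52.2   1.2] [264.5 232.5]
top 0.53 [430.4  85.3   1.9] [213.2 241.9]
top 0.22 [597.8 100.1   6.8] [211.6 181.1]
side 0.66 [449.9 219.5  -3.9] [209.8 171.5]
side 0.61 [586.8 160.5  92. ] [251.6 152.4]
side 0.59 [427.   86.7   0.8] [208.1 194.3]
side 0.55 [510.7 270.8  -4.3] [224.5 161.7]
side 0.52 [497.1 167.6  -2.6] [225.5 178. ]
side 0.45 [460.  -49.1   1. ] [225.3 220.6]
```

View pics/w2.png

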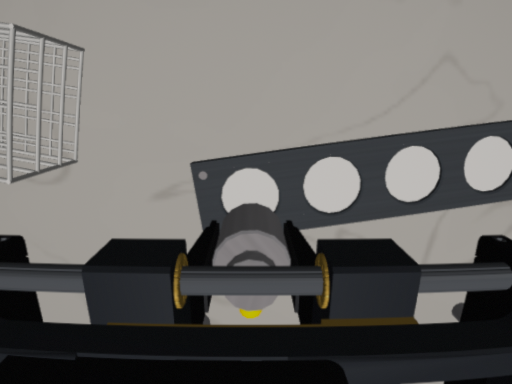

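The picture shows weight a held above the end pad at (250,193), with the other pads at (332,185), (413,174) and (489,164). I'll measure the pads from this view.

Run:
```python
from h import *
np.set_printoptions(precision=1,suppress=True)
p=shot('wrist'); g=p['color'].astype(int)
b=(g.min(2)>175).astype(np.uint8)
n,l,s,ce=cv2.connectedComponentsWithStats(b)
for i in range(1,n):
    if s[i,4]>400: print(s[i],ray(p,[s[i,0]+(s[i,2]-1)/2,s[i,1]+(s[i,3]-1)/2],9.5),ray(p,ce[i],9.5))
for X in ([614.3,-42.2,9.5],[604.9,27.2,9.5],[595.2,96.5,9.5],[586,165.7,9.5]): print(pix(p,X))
print(ray(p,[221,193],9.5),ray(p,[279,193],9.5),ray(p,[250,167.5],9.5))
```

```text
[ 464  138   48   53 1953] [616.6 -42.5   9.5] [616.7 -42.2   9.5]
[ 385  147   53   54 2184] [607.7  27.5   9.5] [607.4  27.4   9.5]
[ 304  158   55   54 2288] [598.1  96.7   9.5] [597.8  96.7   9.5]
[ 223  170   55   41 1626] [593.4 165.7   9.5] [593.9 166.2   9.5]
[486.8 166.5]
[410.9 176.7]
[331.  187.8]
[250.  198.4]
[590.8 190.4   9.5] [590.7 140.9   9.5] [612.8 165.6   9.5]
```

Emit:
drive_tool --rows '[[[0.006,-0.007,0.06,0,0,0,0.2],[0,0,0.12,0,0,0,0.2],[0,0,0.08,0,0,0,0.2],[0,0,0.03,0,0,0,0.2],[0,0,0,0,0,0,0.2]]]'

```text
t: 7.12
eef_pos: [588.0, 166.4, 46.6]
tcp_rot: [3.141, 0.001, -0.002]
ft_force: [0.5, 0.5, -4.2]
opening: 0.383
grip_force: 30.0
```

Emit:
drive_tool --rows '[[[0,0,0.008,0,0,0,0.2],[0,0,0.008,0,0,0,0.2],[0,0,0.005,0,0,0,0.2],[0,0,0,0,0,0,0.2]]]'

```text
t: 7.62
eef_pos: [588.2, 166.4, 41.9]
tcp_rot: [3.142, -0.0, -0.002]
ft_force: [-0.3, 0.1, -4.0]
opening: 0.385
grip_force: 30.0
```

Emit:
drive_tool --rows '[[[0,0,0.004,0,0,0,0.2],[0,0,0.004,0,0,0,0.2],[0,0,0,0,0,0,0.2],[0,0,0,0,0,0,0.2]]]'

```text
t: 8.12
eef_pos: [588.2, 166.3, 39.9]
tcp_rot: [3.142, -0.0, -0.002]
ft_force: [0.4, -0.1, -4.5]
opening: 0.386
grip_force: 30.0
```

Emit:
drive_tool --rows '[[[0,0,0.003,0,0,0,0.2],[0,0,0,0,0,0,0.2],[0,0,0,0,0,0,0.2]]]'

```text
t: 8.5
eef_pos: [588.2, 166.4, 39.3]
tcp_rot: [3.142, -0.0, -0.002]
ft_force: [-0.3, -0.5, 0.1]
opening: 0.386
grip_force: 30.0
```

Emit:
drive_tool --rows '[[[0,0,0,0,0,0,0.5],[0,0,0,0,0,0,0.6],[0,0,0,0,0,0,0.65],[0,0,0,0,0,0,0.65]]]'

```text
t: 9.0
eef_pos: [588.2, 166.4, 39.1]
tcp_rot: [3.142, -0.0, -0.002]
ft_force: [-0.4, 0.2, 0.8]
opening: 0.646
grip_force: 0.0
```

Emit:
drive_tool --rows '[[[0,0,-0.06,0,0,0,0.65],[0,0,-0.12,0,0,0,0.65],[0,0,-0.2,0,0,0,0.65],[-0.1,-0.06,-0.2,0,0,0,0.65],[-0.2,-0.06,-0.2,0,0,0,0.65]]]'

```text
t: 9.62
eef_pos: [519.8, 194.7, 230.0]
tcp_rot: [-3.141, -0.002, -0.003]
ft_force: [0.3, 0.4, -0.1]
opening: 0.648
grip_force: 0.0
```

Emit:
drive_tool --rows '[[[-0.2,-0.06,0,0,0,0,0.65],[-0.13,-0.03,0,0,0,0,0.65],[0,0,0,0,0,0,0.65]]]'

```text
t: 10.0
eef_pos: [435.8, 217.6, 228.8]
tcp_rot: [-3.141, -0.001, -0.0]
ft_force: [0.1, -0.5, 0.5]
opening: 0.649
grip_force: 0.0
```

Run:
```python
from h import *
np.set_printoptions(precision=1,suppress=True)
p=shot('wrist','w3.png'); s=env.state(); print(s['eef_pos'],s['tcp_rot'],s['opening'])
for d in env.place_of('weight_a',p): X=w(p,d['at']); print(round(d['score'],2),X,pix(p,X))
```

```text
[437.3 217.5 228.6] [-3.1 -0.  -0. ] 0.6508562507794174
0.9 [463.3 -54.6   3.9] [471.2 151.7]
0.88 [588.1 167.9  13.2] [297.8  36. ]
0.81 [453.2 224.    3.6] [246.3 158.2]
0.73 [603.   60.7  -1.6] [389.9  27.6]
0.66 [503.8 159.7  -0.7] [301. 115.]
0.64 [513.1 268.9   1.1] [207.6 106.8]
0.57 [424.8  84.9   6. ] [360.2 182. ]
```

View pics/w3.png

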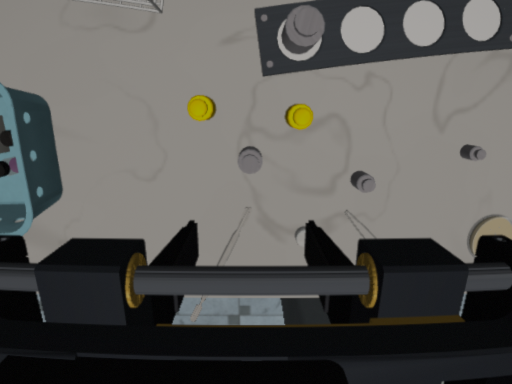

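Weight a stands in its recess at (302,30). Grey b is at (250,160), with the yellow look-alikes at (201,108) and (300,116). c is at (366,183) and d at (474,153). Next I'll fit silhouettes for b and c.

```bash
cat >> h.py <<'E'
from scipy.optimize import least_squares
def fit(p,X0,D,H,Ht,kd,thr=12,z0=0):
    g=cv2.cvtColor(p['color'],cv2.COLOR_BGR2LAB).astype(float)
    u=pix(p,[*X0,z0+Ht/2]).round().astype(int); R=24
    y0=max(u[1]-R,0); x0=max(u[0]-R,0); q=cv2.GaussianBlur(p['color'],(3,3),0)[y0:u[1]+R,x0:u[0]+R].astype(float)
    bg=np.median(q.reshape(-1,3),0); m=(np.abs(q-bg).max(2)>thr).astype(np.uint8)
    n,l,s,ce=cv2.connectedComponentsWithStats(m); i=1+np.argmax(s[1:,4])
    bb=np.array([s[i,0]+x0-.5,s[i,1]+y0-.5,s[i,0]+s[i,2]+x0-.5,s[i,1]+s[i,3]+y0-.5])
    t=np.linspace(0,2*np.pi,40)
    def box(X):
        P=np.array([pix(p,[X[0]+r*np.cos(a),X[1]+r*np.sin(a),z0+z]) for z,r in((0,D/2),(H,D/2),(Ht,kd/2)) for a in t])
        return np.r_[P.min(0),P.max(0)]
    r=least_squares(lambda X:box(X)-bb,X0); return r.x,r.fun
E
python3 - <<'E'
from h import *
np.set_printoptions(precision=1,suppress=True)
p=shot('wrist')
for thr in(10,16,24):
  print(fit(p,[454,220],28,34,49,18,thr),fit(p,[426,86],22,27,39,14,thr),fit(p,[463,-50],18,21,31,12,thr))
E
```

```text
(array([454.9, 219.7]), array([ 0.3,  0.2, -0.3, -0.2])) (array([428.5,  86.1]), array([ 0.4,  0.6, -0.4, -0.6])) (array([464.1, -48.5]), array([-0.6,  0.5,  0.6, -0.5]))
(array([454.8, 220.3]), array([-0.2,  0.2,  0.2, -0.2])) (array([428.5,  86.7]), array([-0.1, -0.4,  0.1,  0.4])) (array([464.7, -48.4]), array([-0.6, -0. ,  0.6,  0. ]))
(array([455.5, 219.7]), array([-0.7, -1.3,  0.7,  1.2])) (array([429.1,  86.8]), array([-1.1, -0.9,  1. ,  0.9])) (array([464.1, -47.8]), array([-1.1, -0.5,  1.1,  0.5]))
```

Emit:
drive_tool --rows '[[[0.069,-0.01,0,0,0,0,0.65],[0,0,0.2,0,0,0,0.65],[0,0,0.2,0,0,0,0.65],[0,0,0.2,0,0,0,0.65],[0,0,0.1,0,0,0,0.65]]]'

```text
t: 10.78
eef_pos: [455.6, 219.1, 49.3]
tcp_rot: [3.141, 0.003, -0.003]
ft_force: [0.8, -0.6, 0.1]
opening: 0.649
grip_force: 0.0
```

Emit:
drive_tool --rows '[[[0,0,0.08,0,0,0,0.6],[0,0,0.026,0,0,0,0.6],[0,0,0,0,0,0,0.6]]]'

```text
t: 11.15
eef_pos: [455.5, 219.5, 25.5]
tcp_rot: [3.141, 0.0, -0.003]
ft_force: [0.1, 0.2, -0.3]
opening: 0.602
grip_force: 0.0
```

Emit:
drive_tool --rows '[[[0,0,0,0,0,0,0.3],[0,0,0,0,0,0,0.2],[0,0,0,0,0,0,0.2],[0,0,0,0,0,0,0.1],[0,0,0,0,0,0,0.1]]]'

```text
t: 11.78
eef_pos: [454.9, 219.6, 26.2]
tcp_rot: [-3.142, -0.001, -0.002]
ft_force: [-0.1, -1.0, 5.6]
opening: 0.279
grip_force: 30.0
```

Emit:
drive_tool --rows '[[[0,0,-0.06,0,0,0,0.1],[0,0,-0.14,0,0,0,0.1],[0,0,-0.14,0,0,0,0.1],[0.04,0.035,-0.02,0,0,0,0.1],[0.1,0.085,0,0,0,0,0.1]]]'

```text
t: 12.4
eef_pos: [489.9, 189.4, 116.3]
tcp_rot: [-3.141, -0.001, -0.0]
ft_force: [0.2, -0.2, -3.1]
opening: 0.28
grip_force: 30.0
```

Emit:
drive_tool --rows '[[[0.13,0.11,0,0,0,0,0.1],[0.13,0.11,0,0,0,0,0.1],[0.11,0.1,0,0,0,0,0.1],[0.057,0.052,0,0,0,0,0.1],[0,0,0,0,0,0,0.1]]]'

```text
t: 13.02
eef_pos: [596.3, 95.5, 115.1]
tcp_rot: [3.141, 0.001, -0.004]
ft_force: [0.5, 0.8, -1.7]
opening: 0.282
grip_force: 30.0
```

Emit:
drive_tool --rows '[[[0,0,0,0,0,0,0.1]]]'

```text
t: 13.15
eef_pos: [595.3, 96.9, 115.5]
tcp_rot: [3.142, 0.001, -0.002]
ft_force: [-0.3, 0.2, -1.8]
opening: 0.279
grip_force: 30.0
```

Emit:
drive_tool --rows '[[[0.004,0,0.06,0,0,0,0.1],[0,0,0.12,0,0,0,0.1],[0,0,0.09,0,0,0,0.1],[0,0,0.03,0,0,0,0.1],[0,0,0,0,0,0,0.1]]]'

```text
t: 13.78
eef_pos: [596.9, 96.7, 40.4]
tcp_rot: [3.141, 0.001, -0.002]
ft_force: [-0.2, 0.4, -1.2]
opening: 0.281
grip_force: 30.0
```

Emit:
drive_tool --rows '[[[0,0,0.006,0,0,0,0.1],[0,0,0.004,0,0,0,0.1],[0,0,0,0,0,0,0.1],[0,0,0,0,0,0,0.1]]]'

```text
t: 14.28
eef_pos: [597.3, 96.3, 38.6]
tcp_rot: [3.142, -0.0, -0.002]
ft_force: [0.6, -0.7, -1.9]
opening: 0.276
grip_force: 30.0
```

Emit:
drive_tool --rows '[[[0,0,0.004,0,0,0,0.1],[0,0,0.004,0,0,0,0.1],[0,0,0,0,0,0,0.1],[0,0,0,0,0,0,0.1]]]'

```text
t: 14.78
eef_pos: [597.3, 96.3, 36.3]
tcp_rot: [3.141, 0.0, -0.002]
ft_force: [-0.2, 0.3, -1.4]
opening: 0.279
grip_force: 30.0
```

Emit:
drive_tool --rows '[[[0,0,0.003,0,0,0,0.1],[0,0,0,0,0,0,0.1],[0,0,0,0,0,0,0.1]]]'

```text
t: 15.15
eef_pos: [597.3, 96.3, 35.7]
tcp_rot: [3.141, -0.0, -0.002]
ft_force: [-0.3, 0.1, 1.0]
opening: 0.276
grip_force: 30.0
```

Emit:
drive_tool --rows '[[[0,0,0,0,0,0,0.4],[0,0,0,0,0,0,0.5],[0,0,0,0,0,0,0.5],[0,0,0,0,0,0,0.5]]]'

```text
t: 15.65
eef_pos: [597.3, 96.3, 35.6]
tcp_rot: [3.142, -0.0, -0.002]
ft_force: [0.4, -0.3, 0.3]
opening: 0.502
grip_force: 0.0
```

Emit:
drive_tool --rows '[[[0,0,-0.06,0,0,0,0.5],[0,0,-0.14,0,0,0,0.5],[0,0,-0.16,0,0,0,0.5],[-0.12,0.01,-0.14,0,0,0,0.5],[-0.2,0.01,0,0,0,0,0.5]]]'

```text
t: 16.27
eef_pos: [518.0, 91.4, 163.7]
tcp_rot: [-3.141, -0.006, -0.002]
ft_force: [0.6, 0.8, -0.8]
opening: 0.502
grip_force: 0.0
```

Emit:
drive_tool --rows '[[[-0.2,0.01,0,0,0,0,0.5],[-0.12,0.01,0,0,0,0,0.5],[-0.04,0,0,0,0,0,0.5],[0,0,0,0,0,0,0.5]]]'

```text
t: 16.77
eef_pos: [428.0, 86.7, 161.3]
tcp_rot: [3.142, -0.002, -0.002]
ft_force: [0.6, -0.6, 0.5]
opening: 0.499
grip_force: 0.0
```

Run:
```python
from h import *
np.set_printoptions(precision=1,suppress=True)
s=env.state(); print(s['eef_pos'])
p=shot('wrist','w4.png'); print(fit(p,[464,-49],18,21,31,12,14))
p=shot('top'); a=p['color']; print(fit(p,[427,86],22,27,39,14,12),fit(p,[463,-50],18,21,31,12,12))
p=shot('side'); print(fit(p,[427,86],22,27,39,14,12),fit(p,[463,-50],18,21,31,12,12))
```

```text
[428.   86.7 161.3]
(array([464.3, -48.3]), array([-0.6,  0.4,  0.6, -0.4]))
(array([429.5, 103.9]), array([ 13.8,  19.3, -14.1, -19.5])) (array([456.1,   3. ]), array([  1.1,  14.1,  -1.1, -14.3]))
(array([498.8, 163.8]), array([ 2.1,  1.8, -2.1, -1.7])) (array([462.4, -50.6]), array([ 0.3,  0.3, -0.3, -0.3]))
```

View pics/w4.png

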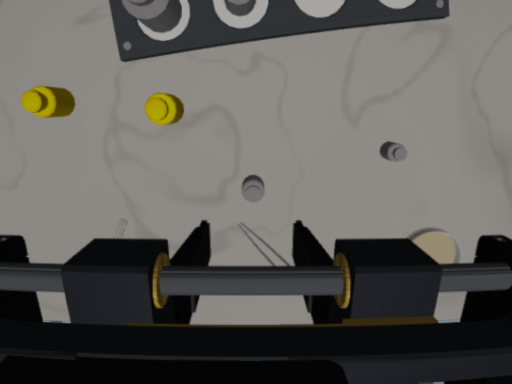

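a and b stand in their recesses. c is at (253,188), right under the gripper, and clear of the tweezers at (242,225).

Emit:
drive_tool --rows '[[[0,0,0.14,0,0,0,0.5],[0,0,0.18,0,0,0,0.5],[0,0,0.12,0,0,0,0.5],[0,0,0.07,0,0,0,0.5],[0,0,0.03,0,0,0,0.5]]]'

```text
t: 17.55
eef_pos: [427.6, 86.6, 24.4]
tcp_rot: [3.141, 0.001, -0.002]
ft_force: [0.7, 0.1, 1.1]
opening: 0.501
grip_force: 0.0
```

Emit:
drive_tool --rows '[[[0,0,0.01,0,0,0,0.5],[0,0,0,0,0,0,0.5]]]'

```text
t: 17.8
eef_pos: [427.6, 86.7, 23.4]
tcp_rot: [3.142, -0.001, -0.002]
ft_force: [0.0, -0.0, -0.2]
opening: 0.5
grip_force: 0.0
```

Emit:
drive_tool --rows '[[[0,0,0,0,0,0,0.3],[0,0,0,0,0,0,0.2],[0,0,0,0,0,0,0.1],[0,0,0,0,0,0,0.1],[0,0,0,0,0,0,0.1]]]'

```text
t: 18.42
eef_pos: [427.3, 86.6, 23.3]
tcp_rot: [3.141, -0.0, -0.002]
ft_force: [0.4, -0.7, 5.9]
opening: 0.217
grip_force: 30.0
```

Emit:
drive_tool --rows '[[[0,0,-0.06,0,0,0,0.1],[0,0,-0.14,0,0,0,0.1],[0,0,-0.12,0,0,0,0.1],[0.04,0.015,-0.02,0,0,0,0.1],[0.1,0.035,0,0,0,0,0.1]]]'

```text
t: 19.05
eef_pos: [462.5, 74.0, 108.0]
tcp_rot: [3.142, -0.0, -0.001]
ft_force: [0.1, -1.1, -0.4]
opening: 0.217
grip_force: 30.0
```

Emit:
drive_tool --rows '[[[0.15,0.05,0,0,0,0,0.1],[0.15,0.05,0,0,0,0,0.1],[0.15,0.05,0,0,0,0,0.1],[0.09,0.027,0,0,0,0,0.1],[0.036,0.01,0,0,0,0,0.1]]]'

```text
t: 19.68
eef_pos: [606.9, 26.4, 106.5]
tcp_rot: [-3.142, 0.001, -0.003]
ft_force: [-0.0, 1.1, -1.0]
opening: 0.213
grip_force: 30.0
```

Emit:
drive_tool --rows '[[[0,0,0,0,0,0,0.1],[0,0,0,0,0,0,0.1]]]'

```text
t: 19.92
eef_pos: [605.3, 27.3, 107.8]
tcp_rot: [-3.142, 0.001, -0.002]
ft_force: [-0.5, 0.2, -1.0]
opening: 0.217
grip_force: 30.0
```

Next I lower from 107.8 to about 38, then ease it down.

Emit:
drive_tool --rows '[[[0.004,0,0.06,0,0,0,0.1],[0,0,0.12,0,0,0,0.1],[0,0,0.07,0,0,0,0.1],[0,0,0.03,0,0,0,0.1],[0,0,0,0,0,0,0.1]]]'

```text
t: 20.55
eef_pos: [607.0, 27.1, 37.8]
tcp_rot: [3.142, 0.0, -0.002]
ft_force: [0.1, 1.0, -1.5]
opening: 0.215
grip_force: 30.0
```

Emit:
drive_tool --rows '[[[0,0,0.006,0,0,0,0.1],[0,0,0.004,0,0,0,0.1],[0,0,0,0,0,0,0.1],[0,0,0,0,0,0,0.1]]]'

```text
t: 21.05
eef_pos: [607.2, 27.0, 35.8]
tcp_rot: [3.141, -0.0, -0.002]
ft_force: [-0.4, 0.4, -1.2]
opening: 0.211
grip_force: 30.0
```

Emit:
drive_tool --rows '[[[0,0,0.004,0,0,0,0.1],[0,0,0.004,0,0,0,0.1],[0,0,0,0,0,0,0.1],[0,0,0,0,0,0,0.1]]]'

```text
t: 21.55
eef_pos: [607.1, 27.1, 33.5]
tcp_rot: [3.142, 0.0, -0.002]
ft_force: [-0.7, -0.6, -1.3]
opening: 0.213
grip_force: 30.0
```

Emit:
drive_tool --rows '[[[0,0,0.003,0,0,0,0.1],[0,0,0,0,0,0,0.1],[0,0,0,0,0,0,0.1]]]'

```text
t: 21.92
eef_pos: [607.1, 27.0, 32.9]
tcp_rot: [3.141, -0.0, -0.002]
ft_force: [-0.6, -0.2, 0.1]
opening: 0.214
grip_force: 30.0
```

Emit:
drive_tool --rows '[[[0,0,0,0,0,0,0.3],[0,0,0,0,0,0,0.3],[0,0,-0.006,0,0,0,0.4],[0,0,-0.02,0,0,0,0.45],[0,0,-0.06,0,0,0,0.5]]]'

```text
t: 22.55
eef_pos: [606.8, 27.1, 54.6]
tcp_rot: [3.142, 0.001, -0.002]
ft_force: [-0.2, 0.7, 0.3]
opening: 0.483
grip_force: 0.0
```

Emit:
drive_tool --rows '[[[0,0,-0.14,0,0,0,0.5],[0,0,-0.16,0,0,0,0.5],[-0.1,0.055,-0.12,0,0,0,0.5],[-0.17,0.09,0,0,0,0,0.5],[-0.17,0.09,0,0,0,0,0.5]]]'

```text
t: 23.18
eef_pos: [495.9, -31.9, 160.7]
tcp_rot: [3.141, -0.002, -0.002]
ft_force: [0.8, -0.5, 0.4]
opening: 0.496
grip_force: 0.0
```

Emit:
drive_tool --rows '[[[-0.1,0.05,0,0,0,0,0.5],[-0.032,0.02,0,0,0,0,0.5],[0,0,0,0,0,0,0.5],[0,0,0,0,0,0,0.5]]]'

```text
t: 23.68
eef_pos: [464.9, -48.7, 159.5]
tcp_rot: [3.141, -0.001, -0.002]
ft_force: [0.7, 0.1, 0.3]
opening: 0.503
grip_force: 0.0
```

Run:
```python
from h import *
np.set_printoptions(precision=1,suppress=True)
s=env.state(); print(s['eef_pos'])
p=shot('wrist','w5.png')
for t in(12,18): print(fit(p,[464,-49],18,21,31,12,t))
```

```text
[464.9 -48.7 159.5]
(array([464.3, -49.3]), array([ 0.5,  0. , -0.5, -0. ]))
(array([463.8, -48.9]), array([-0. , -0.5,  0. ,  0.5]))
```

View pics/w5.png

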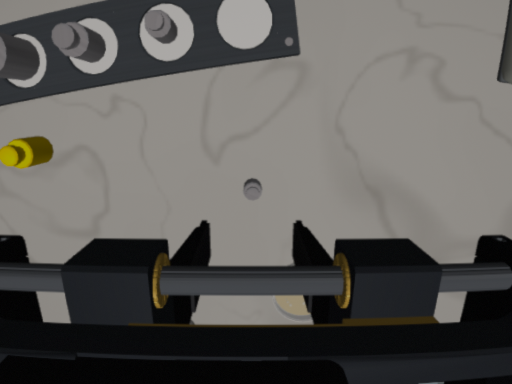

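a, b and c stand well. d is at (252,189), aligned with the gripper.

Emit:
drive_tool --rows '[[[0,0,0.14,0,0,0,0.5],[0,0,0.18,0,0,0,0.5],[0,0,0.12,0,0,0,0.5],[0,0,0.07,0,0,0,0.5],[0,0,0.025,0,0,0,0.5]]]'

```text
t: 24.35
eef_pos: [464.1, -48.5, 24.4]
tcp_rot: [-3.141, 0.002, -0.002]
ft_force: [0.1, -0.4, 0.3]
opening: 0.498
grip_force: 0.0
```

Emit:
drive_tool --rows '[[[0,0,0.008,0,0,0,0.5],[0,0,0,0,0,0,0.5]]]'

```text
t: 24.6
eef_pos: [464.3, -48.9, 24.0]
tcp_rot: [3.141, -0.001, -0.002]
ft_force: [0.2, 0.1, -0.7]
opening: 0.5
grip_force: 0.0
```

Emit:
drive_tool --rows '[[[0,0,0,0,0,0,0.3],[0,0,0,0,0,0,0.2],[0,0,0,0,0,0,0.1],[0,0,0,0,0,0,0.1],[0,0,0,0,0,0,0.1]]]'

```text
t: 25.22
eef_pos: [464.0, -49.0, 23.7]
tcp_rot: [3.141, -0.0, -0.002]
ft_force: [-0.7, -0.7, 2.4]
opening: 0.167
grip_force: 30.0
```

Emit:
drive_tool --rows '[[[0,0,-0.06,0,0,0,0.05],[0,0,-0.14,0,0,0,0.05],[0,0,-0.12,0,0,0,0.05],[0.04,0,-0.02,0,0,0,0.05],[0.1,-0.005,0,0,0,0,0.05]]]'

```text
t: 25.85
eef_pos: [499.4, -47.7, 109.3]
tcp_rot: [3.141, -0.001, -0.002]
ft_force: [-0.0, 0.4, -1.3]
opening: 0.168
grip_force: 30.0
```

Emit:
drive_tool --rows '[[[0.14,-0.005,0,0,0,0,0.05],[0.14,-0.005,0,0,0,0,0.05],[0.12,-0.006,0,0,0,0,0.05],[0.066,-0.006,0,0,0,0,0.05],[0,0,0,0,0,0,0.05]]]'

```text
t: 26.48
eef_pos: [616.0, -42.3, 107.6]
tcp_rot: [-3.142, 0.001, -0.002]
ft_force: [-0.2, -0.3, -0.5]
opening: 0.171
grip_force: 30.0
```

Emit:
drive_tool --rows '[[[0,0,0,0,0,0,0.05],[0,0,0,0,0,0,0.05]]]'

```text
t: 26.72
eef_pos: [614.9, -42.5, 108.6]
tcp_rot: [3.142, 0.0, -0.002]
ft_force: [0.4, -0.2, 0.2]
opening: 0.168
grip_force: 30.0
```

Emit:
drive_tool --rows '[[[0.004,0,0.06,0,0,0,0.05],[0,0,0.12,0,0,0,0.05],[0,0,0.07,0,0,0,0.05],[0,0,0.03,0,0,0,0.05],[0,0,0,0,0,0,0.05]]]'

```text
t: 27.35
eef_pos: [616.4, -42.5, 38.3]
tcp_rot: [-3.142, 0.001, -0.002]
ft_force: [0.7, 0.8, -0.8]
opening: 0.17
grip_force: 30.0
```

Emit:
drive_tool --rows '[[[0,0,0.006,0,0,0,0.05],[0,0,0.004,0,0,0,0.05],[0,0,0.004,0,0,0,0.05],[0,0,0,0,0,0,0.05],[0,0,0,0,0,0,0.05]]]'

```text
t: 27.98
eef_pos: [616.5, -42.5, 35.2]
tcp_rot: [3.141, -0.0, -0.002]
ft_force: [0.3, -0.1, -0.1]
opening: 0.168
grip_force: 30.0
```

Emit:
drive_tool --rows '[[[0,0,0.004,0,0,0,0.05],[0,0,0,0,0,0,0.05],[0,0,0,0,0,0,0.05]]]'

```text
t: 28.35
eef_pos: [616.5, -42.5, 34.1]
tcp_rot: [3.142, 0.0, -0.002]
ft_force: [0.8, -0.2, -0.8]
opening: 0.171
grip_force: 30.0
```

Emit:
drive_tool --rows '[[[0,0,0.003,0,0,0,0.05],[0,0,0,0,0,0,0.05],[0,0,0,0,0,0,0.05]]]'

```text
t: 28.72
eef_pos: [616.4, -42.5, 33.3]
tcp_rot: [3.141, 0.0, -0.002]
ft_force: [-0.6, -0.0, -0.7]
opening: 0.169
grip_force: 30.0
```

Emit:
drive_tool --rows '[[[0,0,0.0015,0,0,0,0.05],[0,0,0,0,0,0,0.05],[0,0,0,0,0,0,0.05]]]'

```text
t: 29.1
eef_pos: [616.5, -42.5, 33.2]
tcp_rot: [3.141, -0.0, -0.002]
ft_force: [-2.3, -0.4, 6.1]
opening: 0.173
grip_force: 30.0
```

Contact shows in the force reading, so I'll release and withdraw.

Emit:
drive_tool --rows '[[[0,0,0,0,0,0,0.26],[0,0,0,0,0,0,0.26],[0,0,-0.006,0,0,0,0.32],[0,0,-0.02,0,0,0,0.4],[0,0,-0.06,0,0,0,0.5]]]'

```text
t: 29.72
eef_pos: [616.2, -42.5, 54.7]
tcp_rot: [-3.141, 0.001, -0.002]
ft_force: [0.3, -0.6, 0.4]
opening: 0.449
grip_force: 0.0
```

Emit:
drive_tool --rows '[[[0,0,-0.14,0,0,0,0.5],[0,0,-0.16,0,0,0,0.5],[-0.1,-0.1,-0.16,0,0,0,0.5],[-0.17,-0.15,0,0,0,0,0.5],[-0.17,-0.12,0,0,0,0,0.5]]]'

```text
t: 30.35
eef_pos: [505.4, 51.2, 170.9]
tcp_rot: [3.142, -0.002, -0.002]
ft_force: [0.0, 0.3, -0.4]
opening: 0.498
grip_force: 0.0
```

Emit:
drive_tool --rows '[[[-0.12,0,0,0,0,0,0.5],[0,0,0,0,0,0,0.5],[0,0,0,0,0,0,0.5]]]'

```text
t: 30.72
eef_pos: [477.7, 50.2, 170.3]
tcp_rot: [3.141, -0.002, -0.002]
ft_force: [0.1, -1.0, -0.1]
opening: 0.498
grip_force: 0.0
```

Run:
```python
from h import *
np.set_printoptions(precision=1,suppress=True)
s=env.state(); print(s['eef_pos'])
p=shot('wrist','w6.png')
a=shot('side')['color']; b=cv2.resize(a[140:240,190:310],None,fx=5,fy=5,interpolation=2); cv2.imwrite('pics/s6.png',b)
```

```text
[477.7  50.2 170.3]
```

View pics/w6.png

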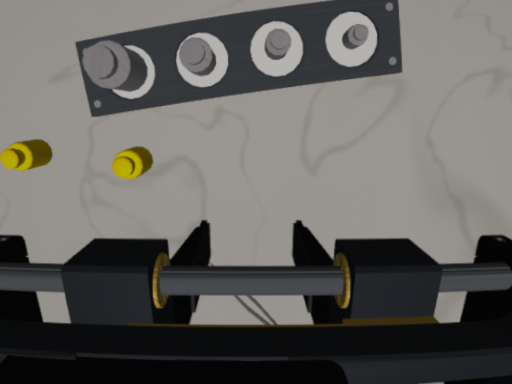

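View pics/s6.png

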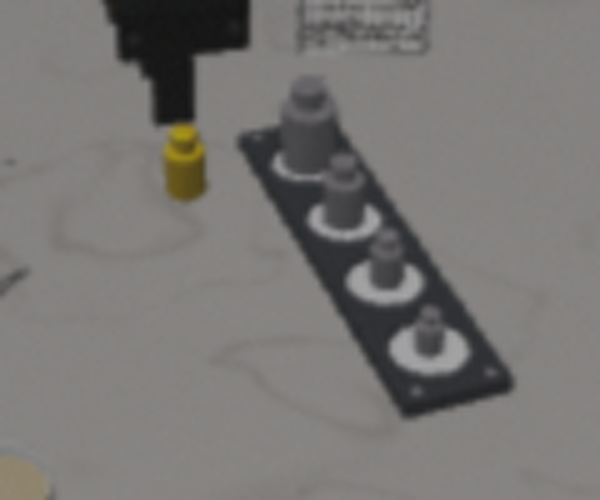

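Both views show all four weights upright on their pads in size order, with the smallest at the balance end.

```bash
python3 -c "
from cell import env
print(env.job_done())"
```

```text
the job is handed in; nothing more can be done
None
```

The job is handed in at about 31 s: all four weights stand upright in the rail in size order, smallest next to the balance, with the balance and both yellow look-alikes untouched.

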